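Clear the kiln timer, lay out the fired test pieces, start the cooling time

TASK

The firing is over: take the scribe from its block, press the timer's left recessed button (clear; left as seen with the display beyond the buttons) fully down with it, let the button come up and stand the scribe back in its block, fully home. Then move every test piece from the mesh to the bench, enamel up, each centred straight in front (robot side) of the tub whose lid emblem has its outline and size, a finger's breadth (about 15 mm) clear of the tub board. When all are laid out, press the right button (start) fully down with the scribe, stand it back home, and leave the tubs, jar, bowl and mug where they are.

Things in the scene. Friction and masses are not known exactly. Their poses are not given: they have to be found in the camera images.
- piece_round_centre (a point): centre of the round test piece: a round disc 38 mm across, 14 mm thick, copper with a white enamel top, 50 g, starts enamel up on the steel mesh. The point is half-way up, 7 mm over its underside; z is up out of the enamel. May be absent.
- piece_square_centre (a point): centre of the square test piece: a square 34 x 34 mm, 14 mm thick, copper with a white enamel top, 50 g, starts enamel up on the steel mesh. The point is half-way up, 7 mm over its underside; z is up out of the enamel. May be absent.
- piece_bar_centre (a point): centre of the bar test piece: an oblong bar 48 mm along its own x and 22 mm along its own y, 14 mm thick, copper with a white enamel top, 50 g, starts enamel up on the steel mesh. The point is half-way up, 7 mm over its underside; z is up out of the enamel. May be absent.
- piece_cross_centre (a point): centre of the cross test piece: a plus-shaped cross, 44 mm over opposite arm ends along its own x and y, arms 18 mm wide, 14 mm thick, copper with a white enamel top, 50 g, starts enamel up on the steel mesh. The point is half-way up, 7 mm over its underside; z is up out of the enamel. May be absent.
- piece_dot_centre (a point): centre of the dot test piece: a small round disc 22 mm across, 14 mm thick, copper with a white enamel top, 50 g, starts enamel up on the steel mesh. The point is half-way up, 7 mm over its underside; z is up out of the enamel. May be absent.
- tub_round: lidded square enamel tub, 58 x 58 mm over the lid, 43 mm tall, white with a blue lid that bears a raised white round emblem of the same outline as the round test piece. Loose, 300 g, stands on the wooden tub board. Origin under its centre (12 mm above the table); its x axis points away from the robot side square to the board, y along the board, so the front is its own -x side.
- tub_square: lidded square enamel tub, 58 x 58 mm over the lid, 43 mm tall, white with a blue lid that bears a raised white square emblem of the same outline as the square test piece. Loose, 300 g, stands on the wooden tub board. Origin under its centre (12 mm above the table); its x axis points away from the robot side square to the board, y along the board, so the front is its own -x side.
- tub_bar: lidded square enamel tub, 58 x 58 mm over the lid, 43 mm tall, white with a blue lid that bears a raised white bar emblem of the same outline as the bar test piece. Loose, 300 g, stands on the wooden tub board. Origin under its centre (12 mm above the table); its x axis points away from the robot side square to the board, y along the board, so the front is its own -x side.
- tub_cross: lidded square enamel tub, 58 x 58 mm over the lid, 43 mm tall, white with a blue lid that bears a raised white cross emblem of the same outline as the cross test piece. Loose, 300 g, stands on the wooden tub board. Origin under its centre (12 mm above the table); its x axis points away from the robot side square to the board, y along the board, so the front is its own -x side.
- tub_dot: lidded square enamel tub, 58 x 58 mm over the lid, 43 mm tall, white with a blue lid that bears a raised white dot emblem of the same outline as the dot test piece. Loose, 300 g, stands on the wooden tub board. Origin under its centre (12 mm above the table); its x axis points away from the robot side square to the board, y along the board, so the front is its own -x side.
- board: fixed low wooden board, 70 mm deep (own x) by 380 mm long (own y), 12 mm thick, origin under its centre on the table; the five tubs stand on it in a row 76 mm apart, middle of its depth. Its front edge is 35 mm from its centre line on its -x side, facing the robot.
- mesh: fixed oblong steel mesh, 286 mm (own x) x 200 mm (own y), top 8 mm above the table, origin under its centre; pieces lie on it some 86 mm apart (smooth enough to count as a flat plate).
- timer: fixed white kitchen timer lying on its back, 66 mm (own x) x 74 mm (own y) x 24 mm high, origin under its centre on the table. A grey and blue display fills the far (+x) half of its top; two wells with recessed red buttons lie side by side in the near (-x) half.
- clear_well (a point): centre of the mouth of the left (+y) well, level with the timer top, 24 mm above the table: the clear button is inside. Well 14 mm in diameter; the button, 11.6 mm across, has its top 5 mm below the mouth when up.
- clear_button (a joint): how far the clear button is pressed down, in m: 0 up, 0.005 fully down (button top then 10 mm below the well mouth). Spring: 1.5 N to start, 4 N fully down; it comes back by itself.
- start_well (a point): centre of the mouth of the right (-y) well, level with the timer top, 24 mm above the table: the start button is inside. Well 14 mm in diameter; the button, 11.6 mm across, has its top 5 mm below the mouth when up.
- start_button (a joint): how far the start button is pressed down, in m: 0 up, 0.005 fully down (button top then 10 mm below the well mouth). Spring: 1.5 N to start, 4 N fully down; it comes back by itself.
- scribe_handle (a point): centre of the handle of the scribe, an upright pointed tool 110 mm long, 50 g: dark wood handle 16 x 16 mm square and 65 mm long (faces square to its own x and y), brass collar, below it a steel shaft of 7 mm diameter and 45 mm length with a blunt tip. The tip lies 77.5 mm below this point and the handle underside 32.5 mm below it (z up along the tool). Stands in its block at the start with the handle underside resting on the top of the block.
- stand_mouth (a point): centre of the mouth of the round hole in the top of the scribe stand, a fixed wooden block 64 x 64 x 55 mm. Hole 12 mm in diameter with a 2 mm chamfer, right through to the table; mouth 55 mm above the table.
- water_jar: bystander: open glass jar 68 mm across, 85 mm tall, origin under its centre
- bowl: bystander: white bowl 90 mm across, 50 mm tall, origin under its centre
- mug: bystander: yellow mug 76 mm across, 85 mm tall, handle on its own +y side, origin under its centre
There are look-alikes about, which are no part of the job. Of the things that look like the part that bears scribe_handle, the smallest one is meant.

How it is judged:
By the outcome, as a careful person would: the job done as asked, in the order asked, and still so for the second after the job is handed in, with the robot touching nothing.
Of piece_round, piece_square, piece_bar, piece_cross, piece_dot only 3 to 5 are there at a start; the rules pass over those that are not, and their reading is None.
At some moment in a run one of piece_round, piece_square, piece_bar, piece_cross, piece_dot may be knocked a few centimetres aside while the robot is not near it.
It also fails if it takes over 208 s, if anything falls off the work surface, if the arm or the gripper's body presses on something with over 40 N, if the wrist force passes 120 N, or if a joint passes its speed limit or range.

ROBOT

A 7-joint arm with a two-finger parallel gripper is mounted at the origin on the work surface. World frame = base frame: x ahead of the robot, y to its left, z up, the work surface at z = 0. Lengths are in m, angles in rad, forces in N, time in s.
With the tool pointing down it reaches from about 0.425 to 0.925 m from the base axis. Payload 6.8 kg.
Tool frame: the origin (TCP) lies midway between the tips of the shut fingers; the grasp point (between the pads) lies 19 mm behind it; z points along the fingers, y is the line along which they close (so a half turn about z gives the same grasp; the last joint's range is limited). The gripper opens to 85 mm and grips with 20 to 120 N. Pads are 22 mm wide; open, the fingers measure 114 mm over their backs; the gripper's body (76 mm by 85 mm) begins 54 mm behind the grasp point. The pads swing forward as they close: fully open they stand 13 mm farther back than shut.
Start: joints at [-0.108, 0.477, 0.022, 1.555, -0.011, 1.109, -0.083], TCP at [0.675, 0, 0.231] pointing down, gripper open.
Joint ranges: [-2.96, 2.96], [-0.34, 2.1], [-1.41, 1.46], [0.24, 2.44], [-1.37, 4.51], [0.17, 1.92], [-2.96, 2.96]. Speed limits (rad/s): [2.39, 2.39, 3.14, 3.14, 3.14, 3.14, 3.14].

INTERFACE

Orientations are given as a unit quaternion [w, x, y, z].
In Python, from station import bot, eyes, ticket gives the robot as it stands.
- The arm moves only by the shell command python3 -m crank 'ROWS' [FORCE]. ROWS is text: rows parted by semicolons, each of 7 numbers parted by spaces: the shift along the tool's x, y, z in units of 0.5 m (1.0 is 0.5 m), then the turn, a rotation vector about the tool's x, y, z in units of 180 degrees (1.0 is 180 degrees), then the closure, from 0 (fully open) to 1 (shut). A call has 1 to 20 rows; each row is the pose to reach, as a shift and turn from the pose commanded when the call began, along the tool's axes at that moment, turning the shorter way round; what a row does not reach only later rows make up. A row lasts 1/10 s, in which the tool goes at most 50 mm and 8.59 degrees, less where a joint would pass 70% of its speed; a pose out of reach is approached as far as the arm can. A call with a number of a shift or a turn outside -1 to 1 is refused whole. A call with a gripper value outside its range is refused whole. The fingers move at their own pace and stop on an object; FORCE is the grip in N (left out, the last holds). Time passes only in rows, so rows that repeat a pose let the fingers close. It gives the time, the measured TCP pose, the force, the opening and the grip force at its end, in the units of the state.
- bot.get_obs(): the state, without advancing time (a new reading comes with each control period).
- eyes.read_camera(name): name is "scene" or "side" or "wrist"; returns a dict with "image" (420x560x3 uint8, red, green, blue), "K" (3x3 intrinsics, pixels), "R" (3x3) and "t" (3): a world point X has camera coordinates R X + t. Camera axes: x right, y down, z forward; pixel columns grow to the right and rows downward; lengths in m; the calibration is good to about 2 mm. A picture is of the moment at which its call begins. There is no depth.
- ticket.hand_in(): hands the job in; it is judged then, once.
The state is a dict: "t": time; "q": joint angles; "joint_vel": joint speeds; "joint_torque": joint torques, N m; "eef_pos": TCP position; "tool_rot": TCP orientation; "contact_force": force on the tool from outside, world axes, zero at the start; "torque": the same for the moment, N m; "gripper_width": opening from 0.0 (shut) to 1.0 (fully open); "grasp_force": force on a finger pad.
Only numpy, scipy, OpenCV 4.12 (cv2) and the standard library are available. Lean on these libraries where they do the work, as an engineer would, in place of code of your own. Each camera call takes 0.05 s, during which the arm holds its last target. There are 200 camera calls.

## Working session

There is one attempt and no reset: what is moved stays moved. The work goes in short steps, Python scripts to look and compute and a shell command to move; the robot and the scene stay as the last step left them, time stands still between calls to the robot, and variables do not carry over. Pictures are saved under pics/ and viewed, at most 17 in all, crops included, and the job is handed in when it is done.

```bash
mkdir -p pics; ls; python3 - <<'E'
from station import bot, eyes
import cv2
print(bot.get_obs())
for n in ("scene","side","wrist"):
    c=eyes.read_camera(n); cv2.imwrite(f"pics/{n}0.png",c["image"][:,:,::-1]); print(n,c["K"].tolist(),c["R"].round(4).tolist(),c["t"].round(4).tolist())
E
```

```text
pics
{'t': 0.0, 'q': array([-0.10810192,  0.4777959 ,  0.02232783,  1.5564321 , -0.01151932,
        1.10928832, -0.08308258]), 'joint_vel': array([ 0.00063957,  0.00055167,  0.00030798,  0.0017661 , -0.00048932,
        0.00079058,  0.00138584]), 'joint_torque': array([-5.45967814e-04, -5.96443820e+01,  1.60769675e+00, -2.81194621e+01,
        1.24063640e-02,  9.39900521e-03,  2.20753498e-05]), 'eef_pos': array([6.74420638e-01, 6.68285932e-07, 2.30336458e-01]), 'tool_rot': array([-5.94726675e-04,  7.07091254e-01,  7.07121737e-01, -6.72817001e-04]), 'contact_force': array([-0.28633545,  0.38101953,  0.84166799]), 'torque': array([-0.03740301,  0.0671449 , -0.06149277]), 'grasp_force': 0.0, 'gripper_width': 0.9990360388406617}
scene [[404.82304262902545, 0.0, 273.450757520565], [0.0, 404.82304262902545, 206.697360910215], [0.0, 0.0, 1.0]] [[-0.5167, 0.8559, -0.0219], [0.5609, 0.3191, -0.7639], [-0.6468, -0.407, -0.645]] [0.3292, -0.2214, 1.3763]
side [[532.7674859642678, 0.0, 279.8587832694116], [0.0, 532.7674859642678, 204.247620114681], [0.0, 0.0, 1.0]] [[0.9395, -0.3419, -0.0206], [-0.2486, -0.6395, -0.7275], [0.2356, 0.6886, -0.6858]] [-0.5298, 0.1448, 1.1895]
wrist [[344.59224663966467, 0.0, 280.1940637585919], [0.0, 344.59224663966467, 210.95899975693018], [0.0, 0.0, 1.0]] [[1.0, -0.0011, -0.0019], [-0.0005, -0.954, 0.2999], [-0.0021, -0.2999, -0.954]] [-0.6757, -0.0393, 0.3798]
```

View pics.

View pics/scene0.png

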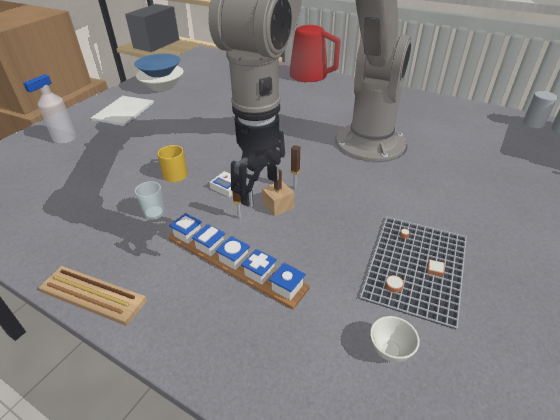

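View pics/side0.png

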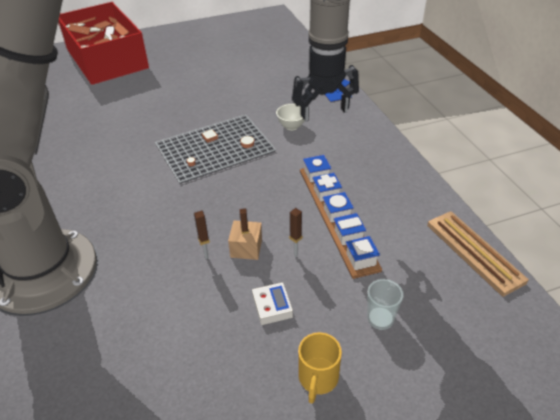

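View pics/wrist0.png

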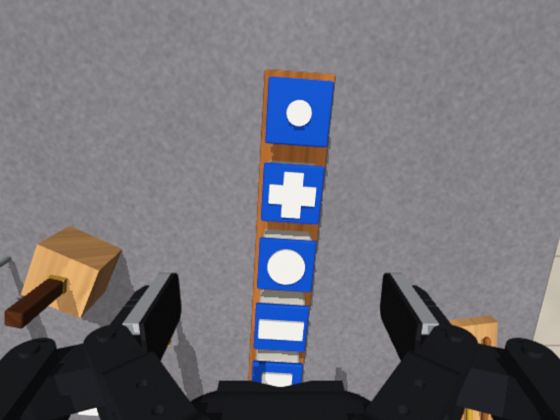

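```bash
cat > h.py <<'E'
import numpy as np, cv2, pickle
from station import bot, eyes
from scipy.spatial.transform import Rotation as Rn
def cam(n,save=None):
    c=eyes.read_camera(n)
    if save: cv2.imwrite(f"pics/{save}.png",c["image"][:,:,::-1])
    c["R"]=np.array(c["R"]);c["t"]=np.array(c["t"]);return c
def ray(c,p):
    d=c["R"].T@np.linalg.inv(c["K"])@np.array([p[0],p[1],1.]); return -c["R"].T@c["t"],d/np.linalg.norm(d)
def plane(c,p,z):
    o,d=ray(c,p); return o+d*(z-o[2])/d[2]
def tri(*cp):
    A=np.zeros((3,3));b=np.zeros(3)
    for c,p in cp:
        o,d=ray(c,p);M=np.eye(3)-np.outer(d,d);A+=M;b+=M@o
    return np.linalg.solve(A,b)
def proj(c,X):
    u=c["K"]@(c["R"]@np.array(X)+c["t"]); return u[:2]/u[2]
def blobs(m,amin=30):
    n,l,s,ce=cv2.connectedComponentsWithStats(m.astype(np.uint8)); return [(ce[i].round(1).tolist(),int(s[i,4]),s[i,:4].tolist(),l==i) for i in range(1,n) if s[i,4]>=amin]
def hsv(c): return cv2.cvtColor(c["image"],cv2.COLOR_RGB2HSV).astype(int)
def rows(X,yawvec=None):
    "units for a pose X (3) with tool y closing along world xy vec, tool down"
    o=bot.get_obs(); q=o["tool_rot"]; R=Rn.from_quat([q[1],q[2],q[3],q[0]])
    d=R.inv().apply(np.array(X)-o["eef_pos"])/0.5
    y=np.array([*yawvec,0.])/np.hypot(*yawvec) if yawvec is not None else None
    if y is None: return d.round(4)
    best=None
    for s in (1,-1):
        T=Rn.from_matrix(np.array([np.cross(s*y,[0,0,-1]),s*y,[0,0,-1]]).T)
        r=(R.inv()*T).as_rotvec()/np.pi
        if best is None or np.linalg.norm(r)<np.linalg.norm(best): best=r
    return d.round(4),best.round(4)
E
python3 - <<'E'
from h import *
a=cam("side"); b=cam("scene"); pickle.dump((a,b),open("c0.pkl","wb"))
A=cv2.resize(a["image"][195:330,180:390],None,fx=3.8,fy=3.8,interpolation=2)[:300+213]
B=cv2.resize(b["image"][130:225,190:330],None,fx=3,fy=3)
cv2.imwrite("pics/sideA.png",A[:,:,::-1]); cv2.imwrite("pics/sceneA.png",cv2.resize(b["image"][130:225,190:330],None,fx=5,fy=5,interpolation=2)[:,:,::-1])
for c,n in((a,"side"),(b,"scene")):
    h=hsv(c); m=((h[...,0]<8)|(h[...,0]>172))&(h[...,1]>140)&(h[...,2]>90)
    for z in blobs(m,6):
        print(n,z[:3],plane(c,z[0],0.02).round(3))
# enamel tops
h=hsv(a); m=(h[...,1]<60)&(h[...,2]>190)
for z in blobs(m,20):
    if 100<z[0][0]<320 and 100<z[0][1]<200: print("white side",z[:3],plane(a,z[0],0.022).round(3))
h=hsv(b); m=(h[...,1]<60)&(h[...,2]>190)
for z in blobs(m,10):
    if 370<z[0][0]<470 and 210<z[0][1]<320: print("white scene",z[:3],plane(b,z[0],0.022).round(3))
E
```

```text
side ([104.0, 44.0], 4211, [59, 3, 89, 81]) [0.254 1.015 0.02 ]
scene ([311.8, 35.8], 579, [295, 25, 45, 26]) [-0.843 -0.653  0.02 ]
scene ([316.1, 70.9], 475, [297, 55, 42, 27]) [-0.421 -0.416  0.02 ]
white side ([292.0, 113.5], 172, [283, 104, 18, 17]) [0.726 0.34  0.022]
white side ([209.1, 133.6], 75, [203, 130, 13, 8]) [0.471 0.332 0.022]
white side ([246.7, 139.7], 75, [241, 136, 12, 8]) [0.562 0.265 0.022]
white side ([190.2, 159.5], 24, [187, 158, 7, 4]) [0.394 0.236 0.022]
white side ([316.8, 161.6], 43, [313, 159, 9, 6]) [0.706 0.103 0.022]
white scene ([405.0, 231.1], 29, [402, 229, 7, 5]) [0.397 0.239 0.022]
white scene ([436.4, 265.7], 133, [429, 260, 15, 12]) [0.473 0.334 0.022]
white scene ([394.5, 281.5], 149, [387, 276, 16, 12]) [0.565 0.267 0.022]
```

View pics/sideA.png

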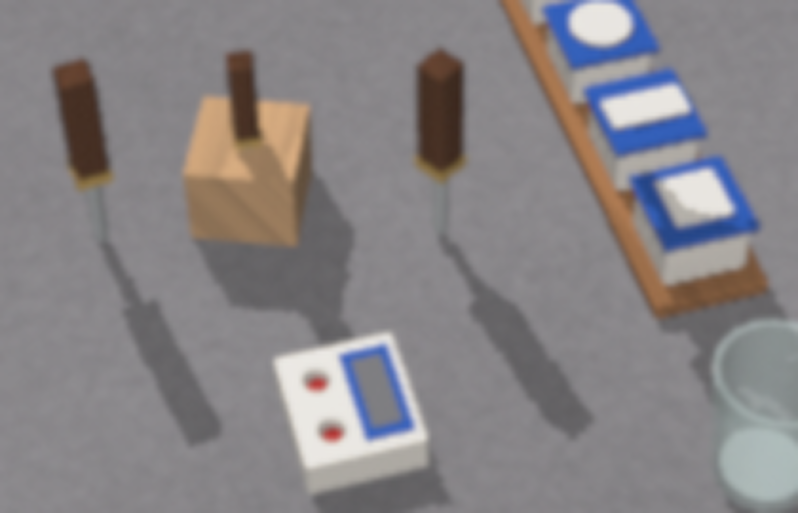

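View pics/sceneA.png

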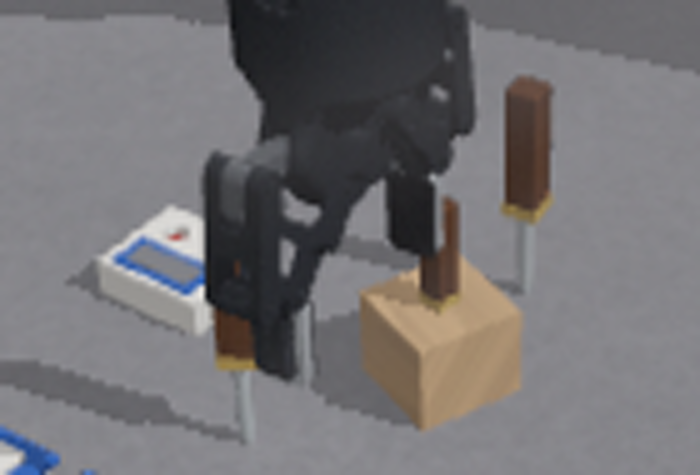

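```bash
python3 - <<'E'
from h import *
a,b=pickle.load(open("c0.pkl","rb"))
S=lambda x,y:(x/3.8+180-.4,y/3.8+195-.4)
print("handle top",plane(a,S(240,55),.12),"bottom",plane(a,S(247,137),.055))
print("handle tri",tri((a,S(240,55)),(b,(452/5+190,200/5+130))))
print("decoys",plane(a,S(103,240),0),plane(a,S(443,237),0), plane(a,S(73,70),.11),plane(a,S(440,58),.11))
print("clear",plane(a,S(316,380),.02),"start",plane(a,S(332,430),.02))
for p in((274,358),(393,335),(428,436),(308,472)):print("timer",plane(a,S(*p),.024))
for p in((205,97),(310,105),(304,176),(184,178)):print("block",plane(a,S(*p),.055))
E
```

```text
handle top [ 0.44557907 -0.0995845   0.12      ] bottom [ 0.44475682 -0.10111413  0.055     ]
handle tri [ 0.44403183 -0.09544669  0.11897805]
decoys [ 0.35180356 -0.09949877  0.        ] [ 0.54130011 -0.16980154  0.        ] [ 0.35557684 -0.0666803   0.11      ] [ 0.55372077 -0.13305675  0.11      ]
clear [ 0.43331318 -0.25684884  0.02      ] start [ 0.43075442 -0.29104038  0.02      ]
timer [ 0.41577471 -0.23747519  0.024     ]
timer [ 0.48207944 -0.24584961  0.024     ]
timer [ 0.47608633 -0.31546634  0.024     ]
timer [ 0.40968405 -0.3143464   0.024     ]
block [ 0.43109937 -0.06029133  0.055     ]
block [ 0.48765237 -0.08941214  0.055     ]
block [ 0.46616343 -0.14265709  0.055     ]
block [ 0.40118979 -0.1192792   0.055     ]
```

```bash
python3 -m crank '-.28 -.458 0 0 0 0 .5; -.28 -.458 0 0 0 0 .5; -.28 -.458 0 0 0 0 .5; -.28 -.458 0 0 0 0 .5; -.28 -.458 0 0 0 0 .5; -.28 -.458 0 0 0 0 .5; -.28 -.458 0 0 0 0 .5; -.28 -.458 0 0 0 0 .5; -.28 -.458 0 0 0 0 .5; -.28 -.458 0 0 0 0 .5' 40
python3 - <<'E'
from h import *
c=cam("wrist","w1"); pickle.dump(c,open("c1.pkl","wb"))
print(bot.get_obs()["gripper_width"],proj(c,[.445,-.1,.12]))
E
```

```text
t: 1.25
eef_pos: [0.4472, -0.139, 0.2312]
tool_rot: [0.0, 0.706, 0.708, 0.0]
contact_force: [0.1, -0.0, -0.3]
gripper_width: 0.501
grasp_force: 0.0
0.5032233190624814 [274.89017686 155.05822829]
```

View pics/w1.png

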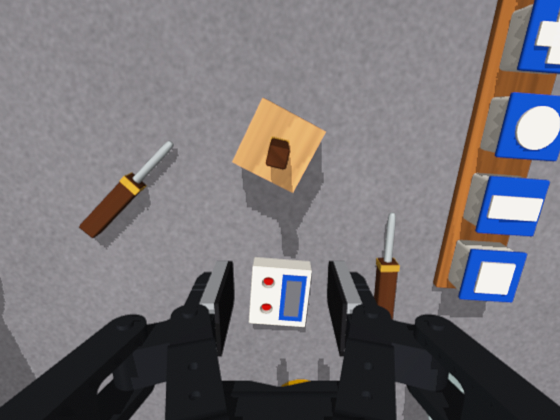

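```bash
python3 - <<'E'
from h import *
c=pickle.load(open("c1.pkl","rb"))
im=c["image"]
cv2.imwrite("pics/w1c.png",cv2.resize(im[125:185,240:320],None,fx=9,fy=9,interpolation=2)[:,:,::-1])
h=hsv(c)
m=((h[...,0]<8)|(h[...,0]>172))&(h[...,1]>140)&(h[...,2]>90)
for z in blobs(m,20):
    if 240<z[0][0]<320 and 250<z[0][1]<330: print(z[:3],plane(c,z[0],.019))
m=(h[...,1]<50)&(h[...,2]>200)
for z in blobs(m,60):
    if 250<z[0][1]<330 and 240<z[0][0]<320: print("timer white",z[:3])
for p in((83,230),(170,145),(392,215),(385,308)): print(plane(c,p,.008))
for p in((264,99),(325,132),(293,192),(233,163)): print("block",plane(c,p,.055))
E
```

```text
([267.9, 280.9], 54, [264, 278, 9, 7]) [ 0.4348835  -0.25922841  0.019     ]
([265.9, 306.5], 48, [262, 304, 9, 6]) [ 0.43219229 -0.29310028  0.019     ]
timer white ([274.3, 289.3], 2397, [249, 258, 63, 69])
[ 0.22577491 -0.20101801  0.008     ]
[ 0.33327709 -0.10577657  0.008     ]
[ 0.57378687 -0.1827949   0.008     ]
[ 0.57697486 -0.30217497  0.008     ]
block [ 0.43460641 -0.06023005  0.055     ]
block [ 0.48939274 -0.08855464  0.055     ]
block [ 0.46113725 -0.14448418  0.055     ]
block [ 0.40507754 -0.11679143  0.055     ]
```

View pics/w1c.png

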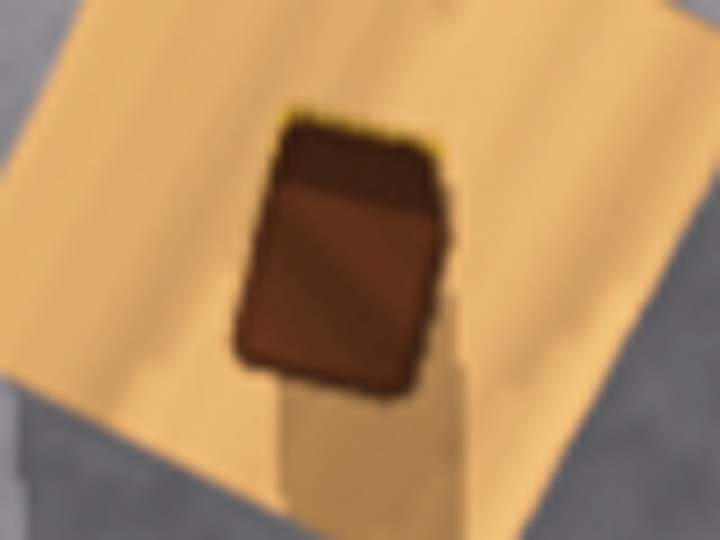

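```bash
python3 - <<'E'
from h import *
c=pickle.load(open("c1.pkl","rb"))
P=[plane(c,(x/9+240-.44,y/9+125-.44),.12) for x,y in((284,182),(438,212),(411,392),(240,360))]
for p in P: print(p)
X=np.mean(P,0);print(X)
e=(P[1]-P[0]+P[2]-P[3])[:2]; print(np.degrees(np.arctan2(e[1],e[0])))
f=(P[0]-P[3]+P[1]-P[2])[:2]; print(np.degrees(np.arctan2(-f[0],f[1])))
X[2]=.115; print(rows(X,e),proj(c,[.4475,-.1025,.055]))
E
```

```text
[ 0.44228007 -0.09254481  0.12      ]
[ 0.4547509 -0.0949368  0.12     ]
[ 0.45264095 -0.1096627   0.12      ]
[ 0.43856134 -0.10702194  0.12      ]
[ 0.44705831 -0.10104156  0.12      ]
-10.733322973516414
-11.287433735569358
(array([0.0762, 0.0003, 0.2323]), array([-0.    , -0.    ,  0.0602])) [278.67418317 147.51690245]
```

```bash
python3 -m crank '.076 0 .1 0 0 .061 .5; .076 0 .1 0 0 .061 .5; .076 0 .1 0 0 .061 .5; .076 0 .18 0 0 .061 .5; .076 0 .25 0 0 .061 .5; .076 0 .3 0 0 .061 .5; .076 0 .318 0 0 .061 .5; .076 0 .318 0 0 .061 .5;.076 0 .318 0 0 .061 .5; .076 0 .318 0 0 .061 1; .076 0 .318 0 0 .061 1; .076 0 .318 0 0 .061 1; .076 0 .318 0 0 .061 1; .076 0 .318 0 0 .061 1; .076 0 .318 0 0 .061 1; .076 0 .318 0 0 .061 1; .076 0 .318 0 0 .061 1' 60
```

```text
t: 3.0
eef_pos: [0.447, -0.1021, 0.0735]
tool_rot: [0.001, 0.772, 0.636, 0.001]
contact_force: [-1.4, 0.2, 7.5]
gripper_width: 0.178
grasp_force: 58.3
```

```bash
python3 -m crank '0 0 -.06 0 0 0 1; 0 0 -.12 0 0 0 1; 0 0 -.2 0 0 0 1; 0 0 -.2 0 0 0 1; -.311 .034 -.2 0 0 0 1;  -.311 .034 -.2 0 0 0 1; -.311 .034 -.2 0 0 0 1; -.311 .034 -.2 0 0 0 1; -.311 .034 -.07 0 0 0 1; -.311 .034 -.07 0 0 0 1; -.311 .034 -.07 0 0 0 1;-.311 .034 -.07 0 0 0 1' 60
python3 - <<'E'
from h import *
a=cam("side"); w=cam("wrist"); pickle.dump((a,w),open("c2.pkl","wb"))
A=cv2.resize(a["image"][240:340,220:320],None,fx=6,fy=6,interpolation=2)
cv2.imwrite("pics/s2.png",A[:,:,::-1]); cv2.imwrite("pics/w2.png",w["image"][:,:,::-1])
print(bot.get_obs()["eef_pos"], proj(a,[.434,-.258,.045]))
E
```

```text
t: 4.2
eef_pos: [0.4332, -0.2577, 0.1075]
tool_rot: [-0.0, 0.771, 0.636, -0.0]
contact_force: [0.1, 0.2, -0.4]
gripper_width: 0.173
grasp_force: 58.6
[ 0.4340638  -0.25806801  0.1084711 ] [262.73544728 287.41603829]
```

View pics/s2.png

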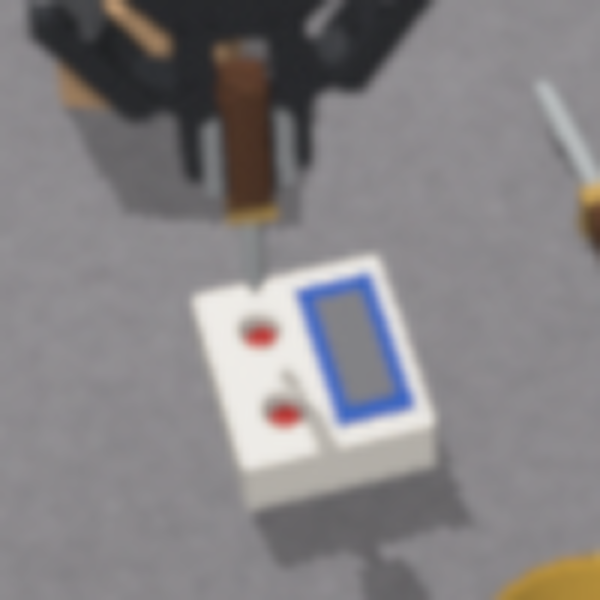

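View pics/w2.png

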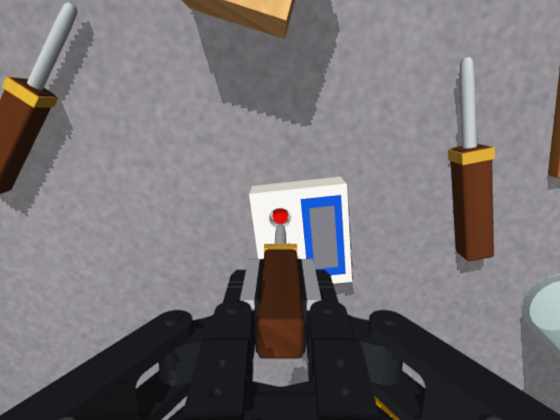

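```bash
python3 - <<'E'
from h import *
a,w=pickle.load(open("c2.pkl","rb"))
print(plane(a,(258/6+219.58,331/6+239.58),.024),plane(a,(283/6+219.58,410/6+239.58),.024),plane(a,(256/6+219.58,288/6+239.58),.044))
im=w["image"][180:290,245:355]
h=hsv(w); m=((h[...,0]<8)|(h[...,0]>172))&(h[...,1]>140)&(h[...,2]>90)
for z in blobs(m,20): print(z[:3],plane(w,z[0],.019))
c=pickle.load(open("c1.pkl","rb")); g=c["image"].mean(2)
# well as non-white hole in c1
h=hsv(c); m=~((h[...,1]<50)&(h[...,2]>180))
for z in blobs(m,40):
    if z[1]<400 and 250<z[0][0]<285 and 265<z[0][1]<320: 
        ct=cv2.findContours(z[3].astype(np.uint8),0,2)[0][0]; print("well c1",z[:3],plane(c,cv2.minEnclosingCircle(ct)[0],.024))
h=hsv(w); m=~((h[...,1]<50)&(h[...,2]>180))
for z in blobs(m,40):
    if z[1]<900 and 250<z[0][0]<330: print("w",z[:3],plane(w,z[0],.024))
E
```

```text
[ 0.43204394 -0.259996    0.024     ] [ 0.42941792 -0.29400982  0.024     ] [ 0.43314467 -0.25728933  0.044     ]
([279.9, 215.8], 187, [273, 209, 15, 15]) [ 0.43543613 -0.25861199  0.019     ]
well c1 ([267.6, 281.3], 92, [262, 277, 12, 9]) [ 0.43461864 -0.25723075  0.024     ]
well c1 ([265.4, 307.0], 78, [260, 303, 12, 9]) [ 0.43194566 -0.29120061  0.024     ]
```

```bash
python3 -m crank '-.003 0 0 0 0 0 1; -.003 0 .02 0 0 0 1; -.003 0 .03 0 0 0 1; -.003 0 .04 0 0 0 1; -.003 0 .05 0 0 0 1; -.003 0 .056 0 0 0 1; -.003 0 .056 0 0 0 1; -.003 0 .056 0 0 0 1'; python3 -m crank '0 0 .005 0 0 0 1; 0 0 .005 0 0 0 1;0 0 .005 0 0 0 1'
```

```text
t: 5.1
eef_pos: [0.4327, -0.2593, 0.0794]
tool_rot: [-0.0, 0.772, 0.636, -0.0]
contact_force: [-1.0, 0.9, 1.5]
gripper_width: 0.177
grasp_force: 58.9
t: 5.4
eef_pos: [0.4329, -0.2594, 0.0771]
tool_rot: [0.0, 0.772, 0.636, 0.0]
contact_force: [-2.3, 1.5, 5.6]
gripper_width: 0.176
grasp_force: 59.6
```

```bash
python3 -m crank '0 0 .003 0 0 0 1; 0 0 .003 0 0 0 1; 0 0 .003 0 0 0 1'; python3 -m crank '0 0 .003 0 0 0 1; 0 0 .003 0 0 0 1; 0 0 .003 0 0 0 1'
```

```text
t: 5.7
eef_pos: [0.4331, -0.2596, 0.0765]
tool_rot: [0.0, 0.772, 0.636, 0.0]
contact_force: [-3.5, 1.7, 15.6]
gripper_width: 0.183
grasp_force: 60.8
t: 6.0
eef_pos: [0.4333, -0.2597, 0.076]
tool_rot: [0.0, 0.772, 0.636, 0.0]
contact_force: [-6.4, 3.2, 26.4]
gripper_width: 0.179
grasp_force: 62.2
```

```bash
python3 -m crank '0 0 -.02 0 0 0 1; 0 0 -.05 0 0 0 1; 0 0 -.12 0 0 0 1; 0 0 -.2 0 0 0 1; 0 0 -.2 0 0 0 1; .314 -.034 -.2 0 0 0 1; .314 -.034 -.2 0 0 0 1; .314 -.034 -.2 0 0 0 1; .314 -.034 -.2 0 0 0 1; .314 -.034 -.2 0 0 0 1; .314 -.034 -.12 0 0 0 1; .314 -.034 -.08 0 0 0 1; .314 -.034 -.04 0 0 0 1; .314 -.034 -.02 0 0 0 1; .314 -.034 -.004 0 0 0 1; .314 -.034 .002 0 0 0 1; .314 -.034 .004 0 0 0 1; .314 -.034 .004 0 0 0 1'
```

```text
t: 7.8
eef_pos: [0.4457, -0.1031, 0.0734]
tool_rot: [0.0, 0.772, 0.636, -0.0]
contact_force: [-6.7, -0.4, 18.8]
gripper_width: 0.182
grasp_force: 61.3
```

```bash
python3 -m crank '0 0 -.003 0 0 0 1; 0 0 -.003 0 0 0 .6; 0 0 -.003 0 0 0 .5; 0 0 -.003 0 0 0 .5; 0 0 -.05 0 0 0 .5; 0 0 -.12 0 0 0 .5; 0 0 -.2 0 0 0 .5; 0 0 -.3 0 0 0 .5;0 0 -.35 0 0 0 .5; .1 -.01 -.35 0 0 -.03 .5; .6 -.056 -.35 0 0 -.061 .5; .6 -.056 -.35 0 0 -.061 .5; .6 -.056 -.35 0 0 -.061 .5; .6 -.056 -.35 0 0 -.061 .5; .6 -.056 -.35 0 0 -.061 .5; .6 -.056 -.35 0 0 -.061 .5; .6 -.056 -.35 0 0 -.061 .5; .6 -.056 -.35 0 0 -.061 .5'
python3 - <<'E'
from h import *
w=cam("wrist","w3");s=cam("side","s3");b=cam("scene","b3"); pickle.dump((w,s,b),open("c3.pkl","wb"))
V=np.vstack([np.hstack([cv2.resize(w["image"],(480,360))]),np.hstack([cv2.resize(s["image"][200:290,190:310],(240,180)),cv2.resize(b["image"][140:230,220:340],(240,180))])])
cv2.imwrite("pics/v3.png",V[:,:,::-1])
E
```

```text
t: 9.6
eef_pos: [0.4757, 0.1964, 0.2464]
tool_rot: [0.0, 0.708, 0.707, -0.001]
contact_force: [0.3, 0.8, 0.0]
gripper_width: 0.5
grasp_force: 0.0
```

View pics/v3.png

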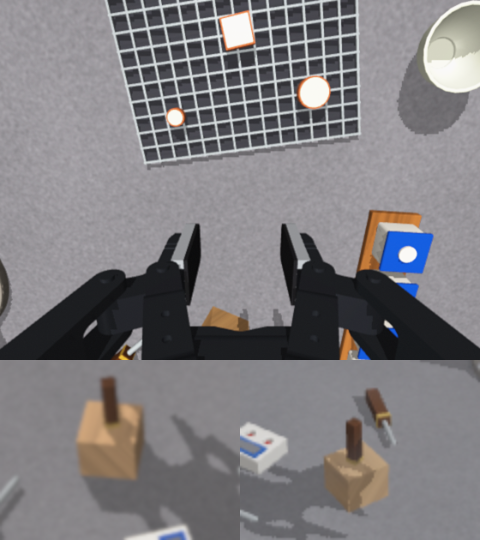

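```bash
python3 - <<'E'
from h import *
w,s,b=pickle.load(open("c3.pkl","rb")); a,b0=pickle.load(open("c0.pkl","rb")); c1=pickle.load(open("c1.pkl","rb"))
def emb(c,n):
    h=hsv(c); blue=((abs(h[...,0]-110)<14)&(h[...,1]>140)&(h[...,2]>80)).astype(np.uint8)
    for ct in cv2.findContours(blue,cv2.RETR_CCOMP,2)[0]: pass
    cts,hi=cv2.findContours(blue,cv2.RETR_CCOMP,2)
    for i,ct in enumerate(cts):
        if hi[0][i][3]>=0 and cv2.contourArea(ct)>20:
            m=cv2.moments(ct); p=(m["m10"]/m["m00"],m["m01"]/m["m00"])
            print(n,np.round(p,1),cv2.contourArea(ct),plane(c,p,.057).round(4))
emb(a,"side");emb(b,"scene3");emb(c1,"w1");emb(w,"w3")
im=cv2.imread("pics/wrist0.png")[:,:,::-1].copy()
c0=dict(w); 
c0["R"]=np.array([[1.0,-0.0011,-0.0019],[-0.0005,-0.954,0.2999],[-0.0021,-0.2999,-0.954]]);c0["t"]=np.array([-0.6757,-0.0393,0.3798]);c0["image"]=im
emb(c0,"w0")
h=hsv(w)
m=(((h[...,1]<60)&(h[...,2]>200))|((h[...,0]<20)&(h[...,1]>60)&(h[...,2]>120)))
m[200:]=0;m[:,430:]=0
for z in blobs(m,100):
    ct=cv2.findContours(z[3].astype(np.uint8),0,2)[0][0]
    q=np.array([plane(w,p[0],.020)[:2] for p in ct],np.float32)
    r=cv2.minAreaRect(q*1000)
    if z[1]<3000: print("piece",z[:3],r,plane(w,z[0],.02))
E
```

```text
side [316.8 161.9] 87.5 [0.6882 0.0626 0.057 ]
scene3 [286.9 275.3] 102.0 [0.6937 0.069  0.057 ]
scene3 [232.1 246.8] 211.5 [ 0.6832 -0.0817  0.057 ]
scene3 [185.  222.1] 189.0 [ 0.6722 -0.2323  0.057 ]
w1 [292.2 298.2] 576.5 [ 0.4616 -0.2585  0.057 ]
w1 [494.1 277.6] 1179.0 [ 0.6684 -0.2343  0.057 ]
w3 [474.9 296.4] 378.5 [0.69  0.069 0.057]
w0 [280.4 329.7] 965.5 [ 0.6758 -0.1577  0.057 ]
w0 [285.6 266.6] 1145.0 [ 0.6812 -0.0826  0.057 ]
w0 [291.7 194.7] 1565.5 [ 0.6867 -0.0075  0.057 ]
w0 [298.6 112.6] 588.5 [0.6921 0.0673 0.057 ]
```

```bash
cat >> h.py <<'E'
def pieces(c,rowmax=420,z=.022):
    h=hsv(c); out=[]
    m=(h[...,1]<30)&(h[...,2]>232); m=cv2.morphologyEx(m.astype(np.uint8),cv2.MORPH_OPEN,np.ones((5,5))); m[rowmax:]=0
    for bl in blobs(m,80):
        if bl[1]>6000: continue
        ct=cv2.findContours(bl[3].astype(np.uint8),0,2)[0][0]
        q=np.array([plane(c,p[0],z)[:2] for p in ct],np.float32)
        (x,y),(a,b),_=cv2.minAreaRect(q*1000); bx=cv2.boxPoints(cv2.minAreaRect(q*1000)); e=bx[1]-bx[0]
        print("px",bl[0],bl[1],"ctr mm",round(x,1),round(y,1),"size",round(a,1),round(b,1),"edge deg",round(float(np.degrees(np.arctan2(e[1],e[0]))),1))
    return m
E
python3 - <<'E'
from h import *
w,s,b=pickle.load(open("c3.pkl","rb"))
pieces(w,200)
for p in((277,36),(365,107),(205,136)): print(w["image"][p[1],p[0]])
C=pickle.load(open("c1.pkl","rb"));
R=np.array([[1.0,-0.0011,-0.0019],[-0.0005,-0.954,0.2999],[-0.0021,-0.2999,-0.954]]);c0=dict(C,R=R,t=np.array([-0.6757,-0.0393,0.3798]))
for c,p in((c0,(265,72)),(c0,(255,250)),(C,(500,0)),(C,(436,286))): 
    X=plane(c,p,.012); print("edge",X, "to tub line",np.dot(X[:2]-[.682,-.0823],[.9975,-.0705]))
E
```

```text
px [276.4, 34.7] 1061 ctr mm 474.0 333.9 size 29.7 29.9 edge deg -77.3
px [529.7, 86.1] 2047 ctr mm 725.5 285.4 size 64.9 39.3 edge deg -83.4
px [366.6, 107.2] 881 ctr mm 565.7 266.7 size 32.2 32.9 edge deg -0.1
px [203.6, 136.6] 218 ctr mm 397.1 238.2 size 15.4 16.1 edge deg -0.1
[250 249 248]
[250 250 244]
[250 250 244]
edge [0.66103852 0.10415265 0.012     ] to tub line -0.03405398407951856
edge [ 0.64695295 -0.08433702  0.012     ] to tub line -0.034815820226008654
edge [0.65155986 0.02728611 0.012     ] to tub line -0.03808985958974329
edge [ 0.63304219 -0.26962916  0.012     ] to tub line -0.03562870557787069
```

```bash
python3 - <<'E'
from h import *
print(rows([.5657,.2667,.10],(-.0705,-.9975)), rows([.6123,-.0775,.1],(-.0705,-.9975)))
E
```

```text
(array([0.1418, 0.1793, 0.2935]), array([-1.000e-04,  1.000e-04, -4.784e-01])) (array([-0.5464,  0.2743,  0.2939]), array([-1.000e-04,  1.000e-04, -4.784e-01]))
```

```bash
python3 -m crank '.142 .179 0 0 0 -.478 .35; .142 .179 0 0 0 -.478 .35; .142 .179 0 0 0 -.478 .35; .142 .179 0 0 0 -.478 .35; .142 .179 .1 0 0 -.478 .35; .142 .179 .15 0 0 -.478 .35; .142 .179 .2 0 0 -.478 .35; .142 .179 .25 0 0 -.478 .35; .142 .179 .293 0 0 -.478 .35; .142 .179 .293 0 0 -.478 .35; .142 .179 .293 0 0 -.478 .35; .142 .179 .293 0 0 -.478 .35; .142 .179 .293 0 0 -.478 .35; .142 .179 .293 0 0 -.478 .35'
python3 - <<'E'
from h import *
w=cam("wrist"); print(proj(w,[.5657,.2667,.022])); pieces(w)
print(bot.get_obs()["q"][6],rows([.5657,.2667,.011],(-.0705,-.9975)))
E
```

```text
t: 11.15
eef_pos: [0.5656, 0.2689, 0.101]
tool_rot: [0.001, 0.036, 0.999, 0.0]
contact_force: [0.4, 0.1, -0.5]
gripper_width: 0.648
grasp_force: 0.0
[278.2475027  218.57455001]
px [379.7, 64.2] 2748 ctr mm 473.9 333.9 size 30.0 30.0 edge deg -77.3
px [278.8, 217.6] 1868 ctr mm 565.3 266.9 size 33.3 33.6 edge deg -4.1
px [341.8, 375.9] 92 ctr mm 700.7 307.4 size 12.7 5.8 edge deg -0.7
0.701180269041469 (array([-0.0006, -0.0045,  0.1798]), array([0.0001, 0.0003, 0.    ]))
```

```bash
python3 -m crank '0 -.004 .09 0 0 0 .35; 0 -.004 .15 0 0 0 .35; 0 -.004 .182 0 0 0 .35; 0 -.004 .182 0 0 0 .35; 0 -.004 .182 0 0 0 .35; 0 -.004 .182 0 0 0 1; 0 -.004 .182 0 0 0 1; 0 -.004 .182 0 0 0 1; 0 -.004 .182 0 0 0 1; 0 -.004 .182 0 0 0 1; 0 -.004 .182 0 0 0 1; 0 -.004 .182 0 0 0 1' 40; python3 -m crank '0 0 -.1 0 0 0 1; 0 0 -.2 0 0 0 1; 0 0 -.2 0 0 0 1; 0 0 -.2 0 0 0 1'; python3 - <<'E'
from h import *
w=cam("wrist"); pieces(w,z=.112)
print(rows([.6123,-.0775,.11],(-.0705,-.9975)))
E
```

```text
t: 12.4
eef_pos: [0.5663, 0.2677, 0.0114]
tool_rot: [0.001, 0.035, 0.999, 0.001]
contact_force: [-1.0, -0.4, 7.2]
gripper_width: 0.419
grasp_force: 39.6
t: 12.8
eef_pos: [0.5662, 0.2673, 0.1116]
tool_rot: [0.002, 0.035, 0.999, 0.001]
contact_force: [-1.0, -0.0, -0.9]
gripper_width: 0.422
grasp_force: 40.2
px [377.6, 64.4] 2507 ctr mm 480.6 309.7 size 18.3 18.4 edge deg -77.4
px [276.4, 262.2] 1485 ctr mm 559.8 264.8 size 14.0 32.7 edge deg -86.6
px [323.8, 373.7] 277 ctr mm 623.5 283.7 size 11.2 9.4 edge deg -2.5
(array([-1.418e-01, -6.799e-01, -3.000e-04]), array([0.    , 0.0003, 0.0004]))
```

```bash
python3 -m crank '-.143 -.68 0 0 0 0 1; -.143 -.68 0 0 0 0 1; -.143 -.68 0 0 0 0 1; -.143 -.68 0 0 0 0 1; -.143 -.68 0 0 0 0 1; -.143 -.68 0 0 0 0 1; -.143 -.68 0 0 0 0 1; -.143 -.68 0 0 0 0 1; -.143 -.68 0 0 0 0 1; -.143 -.68 .1 0 0 0 1; -.143 -.68 .17 0 0 0 1; -.143 -.68 .2 0 0 0 1; -.143 -.68 .213 0 0 0 1; -.143 -.68 .215 0 0 0 1; -.143 -.68 .215 0 0 0 1'; python3 -m crank '0 0 0 0 0 0 .45; 0 0 0 0 0 0 .45; 0 0 0 0 0 0 .4; 0 0 -.05 0 0 0 .4; 0 0 -.12 0 0 0 .4; 0 0 -.2 0 0 0 .4; 0 0 -.2 0 0 0 .4'; python3 - <<'E'
from h import *
w=cam("wrist"); pieces(w,z=.014)
print(rows([.3971,.2382,.11],(-.0705,-.9975)))
E
```

```text
t: 14.35
eef_pos: [0.6118, -0.0751, 0.0034]
tool_rot: [-0.001, 0.033, 0.999, 0.0]
contact_force: [-5.6, 0.6, 9.5]
gripper_width: 0.42
grasp_force: 41.2
t: 15.05
eef_pos: [0.6169, -0.077, 0.1075]
tool_rot: [0.005, 0.035, 0.999, -0.0]
contact_force: [1.7, 0.3, -0.4]
gripper_width: 0.598
grasp_force: 0.0
px [282.3, 202.6] 1645 ctr mm 611.2 -75.8 size 32.2 31.9 edge deg -4.0
px [156.6, 302.9] 663 ctr mm 689.6 -177.8 size 25.7 26.4 edge deg -4.0
px [406.1, 308.6] 538 ctr mm 704.7 16.8 size 41.7 16.1 edge deg -46.8
px [277.2, 322.3] 2158 ctr mm 711.2 -86.7 size 44.3 44.3 edge deg -4.0
px [49.8, 324.7] 1809 ctr mm 698.7 -270.6 size 40.9 37.7 edge deg -4.0
px [506.5, 323.0] 705 ctr mm 724.2 96.5 size 25.6 24.5 edge deg -4.0
(array([ 0.4789,  0.599 , -0.0132]), array([0.    , 0.0019, 0.0004]))
```

```bash
python3 -m crank '.479 .6 0 0 0 0 .55; .479 .6 0 0 0 0 .55; .479 .6 0 0 0 0 .55; .479 .6 0 0 0 0 .55; .479 .6 0 0 0 0 .55; .479 .6 0 0 0 0 .55; .479 .6 0 0 0 0 .55; .479 .6 0 0 0 0 .55; .479 .6 0 0 0 0 .55; .479 .6 0 0 0 0 .55; .479 .6 0 0 0 0 .55; .479 .6 0 0 0 0 .55'; python3 - <<'E'
from h import *
w=cam("wrist"); print(proj(w,[.3971,.2382,.022]));pieces(w)
print(bot.get_obs()["q"],rows([.3971,.2382,.011],(-.0705,-.9975)))
E
```

```text
t: 16.3
eef_pos: [0.3953, 0.2371, 0.1014]
tool_rot: [-0.0, 0.036, 0.999, -0.0]
contact_force: [0.9, 0.5, 0.4]
gripper_width: 0.449
grasp_force: 0.0
[283.3407777  220.49503001]
px [242.5, 195.7] 549 ctr mm 377.7 212.3 size 16.7 17.3 edge deg -5.4
px [418.8, 303.7] 989 ctr mm 470.7 333.0 size 24.2 30.0 edge deg -78.4
[-0.22796057  0.36169932 -0.52573399  2.1390655   0.27749705  0.70610953
  0.56030147] (array([-0.0035,  0.0022,  0.181 ]), array([-0.0002, -0.0001, -0.0004]))
```

```bash
python3 - <<'E'
from h import *
w=cam("wrist","w5"); pieces(w)
print(rows([.3777,.2123,.0105],(-.0705,-.9975)))
E
```

```text
px [242.4, 195.7] 550 ctr mm 377.7 212.4 size 16.7 17.3 edge deg -5.4
px [418.4, 303.7] 998 ctr mm 470.9 333.1 size 24.5 30.0 edge deg -77.7
(array([ 0.0315, -0.0527,  0.1822]), array([-0.0001, -0.    , -0.0003]))
```

View pics/w5.png

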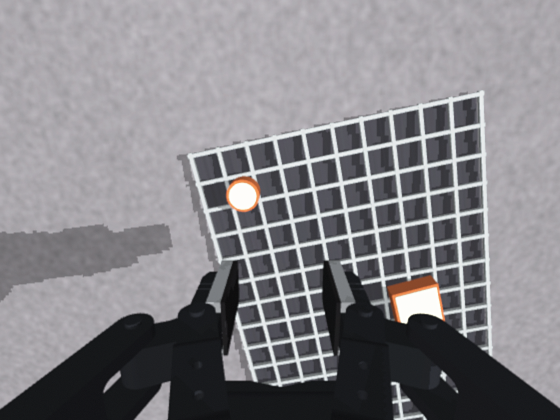

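The dot, knocked aside, lies at pixel (242,196), still on the mesh near its corner; the square is at (416,303). Go for the dot.

```bash
python3 -m crank '.032 -.053 0 0 0 0 .55; .032 -.053 .06 0 0 0 .55; .032 -.053 .12 0 0 0 .55; .032 -.053 .16 0 0 0 .55; .032 -.053 .181 0 0 0 .55; .032 -.053 .181 0 0 0 .55; .032 -.053 .181 0 0 0 1; .032 -.053 .181 0 0 0 1; .032 -.053 .181 0 0 0 1; .032 -.053 .181 0 0 0 1; .032 -.053 .181 0 0 0 1; .032 -.053 .181 0 0 0 1' 40; python3 -m crank '0 0 -.1 0 0 0 1; 0 0 -.2 0 0 0 1; 0 0 -.2 0 0 0 1; 0 0 -.2 0 0 0 1'; python3 - <<'E'
from h import *
w=cam("wrist"); pieces(w,z=.112)
print(rows([.6308,.0726,.11],(-.0705,-.9975)))
E
```

```text
t: 17.6
eef_pos: [0.3776, 0.2136, 0.0121]
tool_rot: [0.001, 0.035, 0.999, 0.0]
contact_force: [-0.5, -1.0, 6.4]
gripper_width: 0.232
grasp_force: 39.6
t: 18.0
eef_pos: [0.3778, 0.2133, 0.1125]
tool_rot: [0.002, 0.035, 0.999, 0.001]
contact_force: [0.3, -1.2, -1.4]
gripper_width: 0.227
grasp_force: 39.3
px [443.6, 316.8] 1152 ctr mm 407.6 288.8 size 18.3 18.3 edge deg -77.2
(array([-0.5262, -0.2442,  0.003 ]), array([-0.0001,  0.0002,  0.0003]))
```

```bash
python3 -m crank '-.526 -.246 0 0 0 0 1; -.526 -.246 0 0 0 0 1; -.526 -.246 0 0 0 0 1; -.526 -.246 0 0 0 0 1; -.526 -.246 0 0 0 0 1; -.526 -.246 0 0 0 0 1; -.526 -.246 0 0 0 0 1; -.526 -.246 0 0 0 0 1; -.526 -.246 0 0 0 0 1; -.526 -.246 .1 0 0 0 1; -.526 -.246 .17 0 0 0 1; -.526 -.246 .2 0 0 0 1; -.526 -.246 .213 0 0 0 1; -.526 -.246 .216 0 0 0 1; -.526 -.246 .216 0 0 0 1'; python3 -m crank '0 0 0 0 0 0 .65; 0 0 0 0 0 0 .6; 0 0 0 0 0 0 .6; 0 0 -.05 0 0 0 .5; 0 0 -.12 0 0 0 .5; 0 0 -.2 0 0 0 .4; 0 0 -.2 0 0 0 .4'; python3 - <<'E'
from h import *
w=cam("wrist"); pieces(w,z=.014)
s=np.radians(102.7);print(rows([.4739,.3339,.11],(np.cos(s),np.sin(s))))
E
```

```text
t: 19.55
eef_pos: [0.6314, 0.0733, 0.0047]
tool_rot: [0.001, 0.034, 0.999, 0.0]
contact_force: [-0.3, 0.1, -0.6]
gripper_width: 0.228
grasp_force: 39.3
t: 20.25
eef_pos: [0.6346, 0.0734, 0.1093]
tool_rot: [0.005, 0.035, 0.999, 0.001]
contact_force: [1.3, -0.0, 0.0]
gripper_width: 0.603
grasp_force: 0.0
px [69.2, 192.2] 1693 ctr mm 611.0 -75.7 size 33.4 32.3 edge deg -4.1
px [279.2, 206.2] 446 ctr mm 631.7 72.5 size 16.6 16.6 edge deg -4.1
px [151.9, 304.0] 1112 ctr mm 705.2 -34.4 size 24.5 50.0 edge deg -55.9
px [278.1, 311.9] 741 ctr mm 719.9 65.1 size 25.5 26.0 edge deg -44.2
px [51.4, 318.6] 1440 ctr mm 714.3 -118.0 size 44.4 30.7 edge deg -1.9
(array([ 0.3537,  0.4988, -0.0082]), array([ 0.0002,  0.002 , -0.0927]))
```

Dot placed within 1 mm. Now the square.

```bash
python3 -m crank '.354 .499 0 0 0 -.093 .35; .354 .499 0 0 0 -.093 .35; .354 .499 0 0 0 -.093 .35; .354 .499 0 0 0 -.093 .35; .354 .499 0 0 0 -.093 .35; .354 .499 0 0 0 -.093 .35; .354 .499 0 0 0 -.093 .35; .354 .499 0 0 0 -.093 .35; .354 .499 0 0 0 -.093 .35; .354 .499 0 0 0 -.093 .35; .354 .499 0 0 0 -.093 .35'; python3 - <<'E'
from h import *
w=cam("wrist"); print(proj(w,[.4739,.3339,.022]));pieces(w)
s=np.radians(102.7);print(rows([.4739,.3339,.011],(np.cos(s),np.sin(s))))
E
```

```text
t: 21.4
eef_pos: [0.4725, 0.3317, 0.103]
tool_rot: [-0.0, -0.11, 0.994, -0.0]
contact_force: [0.1, 0.3, 1.0]
gripper_width: 0.647
grasp_force: 0.0
[285.04634605 220.36684743]
px [285.0, 219.3] 1846 ctr mm 473.6 333.8 size 29.7 30.1 edge deg -77.4
(array([-0.0039,  0.0031,  0.1842]), array([-0.0002, -0.    , -0.0004]))
```

```bash
python3 -m crank '-.003 .003 .09 0 0 0 .35; -.003 .003 .15 0 0 0 .35; -.003 .003 .183 0 0 0 .35; -.003 .003 .183 0 0 0 .35; -.003 .003 .183 0 0 0 .35; -.003 .003 .183 0 0 0 1; -.003 .003 .183 0 0 0 1; -.003 .003 .183 0 0 0 1; -.003 .003 .183 0 0 0 1; -.003 .003 .183 0 0 0 1; -.003 .003 .183 0 0 0 1; -.003 .003 .183 0 0 0 1' 40; python3 -m crank '0 0 -.1 0 0 0 1; 0 0 -.2 0 0 0 1; 0 0 -.2 0 0 0 1; 0 0 -.2 0 0 0 1'; python3 - <<'E'
from h import *
print(rows([.6035,-.2285,.11],(-.0705,-.9975)))
E
```

```text
t: 22.65
eef_pos: [0.4736, 0.3362, 0.0136]
tool_rot: [0.001, -0.111, 0.994, 0.001]
contact_force: [-1.4, 0.0, 7.1]
gripper_width: 0.384
grasp_force: 40.1
t: 23.05
eef_pos: [0.4736, 0.3358, 0.1139]
tool_rot: [0.002, -0.111, 0.994, 0.001]
contact_force: [-0.3, -1.0, -1.2]
gripper_width: 0.383
grasp_force: 40.4
(array([-0.0041, -1.1582,  0.0067]), array([0.0005, 0.0012, 0.0934]))
```

```bash
python3 -m crank '-.004 -.9 0 0 0 0 1; -.004 -.9 0 0 0 0 1; -.004 -.9 0 0 0 0 1; -.004 -.9 0 0 0 0 1; -.004 -.9 0 0 0 0 1; -.004 -.9 0 0 0 .093 1; -.004 -.9 0 0 0 .093 1; -.004 -.9 0 0 0 .093 1; -.004 -.9 0 0 0 .093 1; -.004 -.9 0 0 0 .093 1; -.004 -.9 0 0 0 .093 1; -.004 -.9 0 0 0 .093 1; -.004 -.9 0 0 0 .093 1'; python3 - <<'E'
from h import *
print(rows([.6035,-.2285,.0055],(-.0705,-.9975)))
E
```

```text
t: 24.35
eef_pos: [0.5736, -0.1011, 0.1115]
tool_rot: [-0.0, 0.033, 0.999, 0.0]
contact_force: [-0.5, 0.3, 0.3]
gripper_width: 0.383
grasp_force: 40.4
(array([-0.0767, -0.2505,  0.2117]), array([ 0.0002, -0.0003,  0.0014]))
```

```bash
python3 -m crank '-.077 -.251 0 0 0 0 1; -.077 -.251 0 0 0 0 1; -.077 -.251 0 0 0 0 1; -.077 -.251 0 0 0 0 1; -.077 -.251 0 0 0 0 1; -.077 -.251 .1 0 0 0 1; -.077 -.251 .17 0 0 0 1; -.077 -.251 .2 0 0 0 1; -.077 -.251 .21 0 0 0 1; -.077 -.251 .213 0 0 0 1; -.077 -.251 .213 0 0 0 1'; python3 -m crank '0 0 0 0 0 0 .5; 0 0 0 0 0 0 .5; 0 0 0 0 0 0 .4; 0 0 -.05 0 0 0 .4; 0 0 -.12 0 0 0 .4; 0 0 -.2 0 0 0 .4; 0 0 -.3 0 0 0 .4; 0 0 -.3 0 0 0 .4'; python3 - <<'E'
from h import *
w=cam("wrist","w6"); pieces(w,z=.014)
print(rows([.4487,-.15,.23],(np.cos(-np.radians(11)),-np.sin(np.radians(11)))))
E
```

```text
t: 25.45
eef_pos: [0.6052, -0.2303, 0.0068]
tool_rot: [0.001, 0.034, 0.999, -0.0]
contact_force: [0.6, -0.6, -0.0]
gripper_width: 0.382
grasp_force: 40.4
t: 26.25
eef_pos: [0.6084, -0.232, 0.1633]
tool_rot: [0.006, 0.035, 0.999, -0.002]
contact_force: [0.7, 0.6, -0.1]
gripper_width: 0.601
grasp_force: 0.0
px [205.1, 20.1] 958 ctr mm 469.1 -281.0 size 75.9 19.9 edge deg -4.1
px [462.3, 181.4] 1144 ctr mm 611.5 -76.5 size 32.9 32.3 edge deg -83.8
px [282.3, 185.9] 1127 ctr mm 604.6 -231.4 size 29.6 28.5 edge deg -4.0
px [378.4, 266.9] 835 ctr mm 694.0 -148.9 size 25.2 44.2 edge deg -4.1
px [282.1, 276.9] 1525 ctr mm 693.2 -237.4 size 39.0 38.3 edge deg -3.9
px [468.9, 277.6] 1484 ctr mm 705.9 -61.4 size 43.4 41.4 edge deg -3.9
px [549.7, 281.8] 654 ctr mm 716.7 13.1 size 45.6 22.1 edge deg -80.0
(array([ 0.325 ,  0.1408, -0.1433]), array([-0.0024,  0.0016, -0.461 ]))
```

View pics/w6.png

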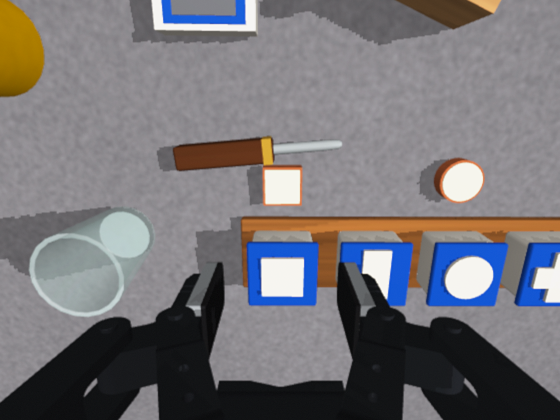

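```bash
python3 - <<'E'
from h import *
im=cv2.imread("pics/w6.png"); w=cam("wrist")
n=np.array([.9975,-.0705]);d=np.array([.0705,.9975])
for nm,e,p in(("sq",(282.1,276.9),(282.3,185.9)),("rd",(468.9,277.6),(462.3,181.4))):
    E=plane(w,e,.057)[:2];P=plane(w,p,.014)[:2]; print(nm,E,P,(E-P)@n,(P-E)@d)
print(plane(w,(282,217),.012)[:2],plane(w,(460,217),.012)[:2])
E
```

```text
sq [ 0.66447308 -0.2353844 ] [ 0.60087223 -0.23071317] 0.06377117276554935 0.00017569458401531354
rd [ 0.67533851 -0.08744783] [ 0.60766459 -0.07743801] 0.06821042123896187 0.005213786894157054
[ 0.62962565 -0.23295349] [ 0.64061474 -0.07549846]
```

```bash
cat > chk.py <<'E'
from h import *
def run(c,nm):
    h=hsv(c); n=np.array([.9975,-.0705]);d=np.array([.0705,.9975])
    m=((h[...,1]<30)&(h[...,2]>225)).astype(np.uint8)
    m=cv2.morphologyEx(m,cv2.MORPH_OPEN,np.ones((3,3)))
    for name,T in (("square",(.6708,-.2333)),("round",(.6816,-.0824)),("dot",(.6921,.0683))):
        off={"square":.0675,"round":.0695,"dot":.0615}[name]
        pe=proj(c,[*T,.057]); pp=proj(c,[T[0]-off*n[0],T[1]-off*n[1],.014])
        bl=blobs(m,15)
        if not bl: continue
        f=lambda q:min(bl,key=lambda z:np.hypot(*(np.array(z[0])-q)))
        e,p=f(pe),f(pp); E=plane(c,e[0],.057)[:2];P=plane(c,p[0],.014)[:2]
        print(nm,name,e[:2],p[:2],"E",E.round(4),"P",P.round(4),"fwd",round((E-P)@n,4),"want",off,"lat",round((P-E)@d,4))
E
python3 - <<'E'
from chk import *
run(cam("wrist"),"w"); run(cam("side"),"s"); run(cam("scene"),"b")
E
```

```text
w square ([281.4, 286.5], 1598) ([281.4, 193.9], 1127) E [ 0.669 -0.236] P [ 0.6047 -0.2314] fwd 0.0645 want 0.0675 lat -0.0
w round ([471.4, 286.9], 1557) ([464.0, 188.9], 1170) E [ 0.6798 -0.0859] P [ 0.6112 -0.0762] fwd 0.0692 want 0.0695 lat 0.0048
w dot ([550.6, 291.9], 530) ([550.6, 291.9], 530) E [ 0.6887 -0.0227] P [0.7169 0.0136] fwd -0.0256 want 0.0615 lat 0.0381
s square ([362.1, 246.3], 136) ([332.7, 265.5], 105) E [ 0.6662 -0.2386] P [ 0.6023 -0.2326] fwd 0.0642 want 0.0675 lat 0.0015
s round ([353.8, 222.2], 37) ([308.4, 217.9], 86) E [ 0.6814 -0.1664] P [ 0.6086 -0.0771] fwd 0.0788 want 0.0695 lat 0.084
s dot ([308.4, 217.9], 86) ([308.4, 217.9], 86) E [ 0.5916 -0.1169] P [ 0.6086 -0.0771] fwd -0.0142 want 0.0615 lat 0.041
```

```bash
python3 -m crank '.056 .24 -.17 0 0 0 .4; .056 .24 -.17 0 0 0 .4; .056 .24 -.17 0 0 0 .4; .056 .24 -.17 0 0 0 .4; .056 .24 -.17 0 0 0 .4; .056 .24 -.17 0 0 0 .4; .056 .24 -.17 0 0 0 .4;.056 .24 -.17 0 0 0 .4; .056 .24 -.17 0 0 0 .4; .056 .24 -.17 0 0 0 .4'
python3 - <<'E'
from chk import *
c=cam("wrist","w7");run(c,"w"); run(cam("side"),"s");run(cam("scene"),"b")
E
```

```text
t: 27.5
eef_pos: [0.584, -0.1097, 0.24]
tool_rot: [-0.0, 0.035, 0.999, 0.0]
contact_force: [0.0, 0.1, -0.9]
gripper_width: 0.601
grasp_force: 0.0
w square ([167.1, 271.7], 915) ([173.2, 200.9], 661) E [ 0.6693 -0.2355] P [ 0.6045 -0.2312] fwd 0.0649 want 0.0675 lat -0.0003
w round ([311.5, 271.7], 914) ([313.1, 197.2], 680) E [ 0.68   -0.0846] P [ 0.6112 -0.0761] fwd 0.0691 want 0.0695 lat 0.0036
w dot ([455.5, 272.1], 303) ([446.5, 206.0], 183) E [0.6911 0.0658] P [0.6319 0.0718] fwd 0.0594 want 0.0615 lat 0.0018
s square ([362.2, 246.2], 125) ([332.7, 265.4], 100) E [ 0.6665 -0.2384] P [ 0.6024 -0.2323] fwd 0.0644 want 0.0675 lat 0.0016
s round ([337.7, 200.5], 89) ([308.4, 217.7], 78) E [ 0.6775 -0.0881] P [ 0.6089 -0.0765] fwd 0.0693 want 0.0695 lat 0.0068
s dot ([327.0, 180.1], 76) ([327.0, 180.1], 76) E [ 0.6836 -0.0119] P [0.7053 0.0333] fwd -0.0184 want 0.0615 lat 0.0466
```

```bash
python3 - <<'E'
from h import *
print(rows([.6115,-.0768,.005],(-.0705,-.9975)))
E
```

```text
(array([-0.05  ,  0.0688,  0.4706]), array([0.    , 0.    , 0.0004]))
```

```bash
python3 -m crank '-.05 .069 0 0 0 0 .35; -.05 .069 .1 0 0 0 .35; -.05 .069 .2 0 0 0 .35; -.05 .069 .3 0 0 0 .35; -.05 .069 .4 0 0 0 .35; -.05 .069 .45 0 0 0 .35; -.05 .069 .47 0 0 0 .35; -.05 .069 .47 0 0 0 .35; -.05 .069 .47 0 0 0 1; -.05 .069 .47 0 0 0 1; -.05 .069 .47 0 0 0 1; -.05 .069 .47 0 0 0 1; -.05 .069 .47 0 0 0 1; -.05 .069 .47 0 0 0 1' 40
```

```text
t: 29.05
eef_pos: [0.6133, -0.0766, 0.0076]
tool_rot: [0.002, 0.035, 0.999, -0.0]
contact_force: [-0.7, 0.1, 7.6]
gripper_width: 0.413
grasp_force: 40.1
```

```bash
python3 -m crank '0 0 -.01 0 0 0 1; 0 0 -.01 0 0 0 1; 0 -.008 -.01 0 0 0 1; 0 -.008 -.01 0 0 0 1; 0 -.008 0 0 0 0 1; 0 -.008 0 0 0 0 1; 0 -.008 0 0 0 0 1'; python3 -m crank '0 0 0 0 0 0 .5; 0 0 0 0 0 0 .45; 0 0 0 0 0 0 .4; 0 0 -.05 0 0 0 .4; 0 0 -.12 0 0 0 .4; 0 0 -.2 0 0 0 .4; 0 0 -.3 0 0 0 .4;0 0 -.4 0 0 0 .4; .05 0 -.45 0 0 0 .4; .05 0 -.45 0 0 0 .4; .05 0 -.45 0 0 0 .4'
python3 - <<'E'
from chk import *
c=cam("wrist","w8");run(c,"w"); run(cam("side"),"s")
print(rows([.4465,-.14,.23],(np.cos(-np.radians(11)),-np.sin(np.radians(11)))))
E
```

```text
t: 29.75
eef_pos: [0.6116, -0.0813, 0.0074]
tool_rot: [0.0, 0.035, 0.999, -0.001]
contact_force: [-6.8, -0.3, 21.7]
gripper_width: 0.416
grasp_force: 42.1
t: 30.85
eef_pos: [0.5861, -0.0791, 0.2302]
tool_rot: [0.0, 0.035, 0.999, -0.0]
contact_force: [0.1, 0.4, -0.5]
gripper_width: 0.6
grasp_force: 0.0
w square ([134.7, 275.9], 956) ([142.4, 203.5], 703) E [ 0.6692 -0.235 ] P [ 0.6049 -0.2313] fwd 0.0645 want 0.0675 lat -0.0009
w round ([282.6, 276.1], 953) ([280.0, 198.4], 716) E [ 0.68   -0.0843] P [ 0.6096 -0.0821] fwd 0.0704 want 0.0695 lat -0.0027
w dot ([430.2, 276.6], 313) ([422.6, 208.5], 184) E [0.6911 0.0659] P [0.6318 0.0718] fwd 0.0595 want 0.0615 lat 0.0018
s square ([362.2, 246.2], 125) ([332.7, 265.4], 99) E [ 0.6665 -0.2384] P [ 0.6024 -0.2323] fwd 0.0644 want 0.0675 lat 0.0016
s round ([337.7, 200.5], 89) ([308.7, 219.6], 78) E [ 0.6775 -0.0881] P [ 0.6071 -0.0827] fwd 0.0706 want 0.0695 lat 0.0005
s dot ([326.5, 180.3], 69) ([326.5, 180.3], 69) E [ 0.6822 -0.0121] P [0.7038 0.033 ] fwd -0.0184 want 0.0615 lat 0.0465
(array([ 0.2694, -0.1407, -0.0022]), array([ 0.0006, -0.0006, -0.461 ]))
```

```bash
python3 -m crank '.269 -.141 0 0 0 .539 .5; .269 -.141 0 0 0 .539 .5; .269 -.141 0 0 0 .539 .5; .269 -.141 0 0 0 .539 .5; .269 -.141 0 0 0 .539 .5; .269 -.141 0 0 0 .539 .5; .269 -.141 0 0 0 .539 .5; .269 -.141 0 0 0 .539 .5; .269 -.141 0 0 0 .539 .5; .269 -.141 0 0 0 .539 .5; .269 -.141 0 0 0 .539 .5; .269 -.141 0 0 0 .539 .5; .269 -.141 0 0 0 .539 .5; .269 -.141 0 0 0 .539 .5' 60
python3 - <<'E'
from h import *
c=cam("wrist"); pickle.dump(c,open("c9.pkl","wb"))
p=proj(c,[.447,-.1015,.12]).astype(int); print(p)
A=cv2.resize(c["image"][p[1]-30:p[1]+30,p[0]-40:p[0]+40],None,fx=9,fy=9,interpolation=2)
cv2.imwrite("pics/w9.png",A[:,:,::-1]); print(rows([.447,-.102,.115],(np.cos(np.radians(11)),-np.sin(np.radians(11)))))
E
```

```text
t: 32.35
eef_pos: [0.4469, -0.1398, 0.2292]
tool_rot: [-0.001, 0.771, 0.637, -0.001]
contact_force: [-0.6, -0.1, -0.8]
gripper_width: 0.497
grasp_force: 0.0
[268 157]
(array([ 0.0743, -0.014 ,  0.2289]), array([-0.0005, -0.0001,  0.0006]))
```

View pics/w9.png

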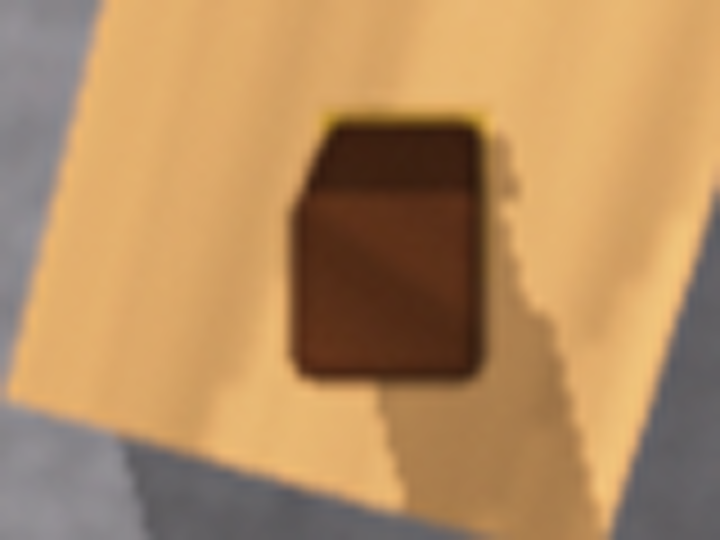

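```bash
python3 - <<'E'
from h import *
c=pickle.load(open("c9.pkl","rb"))
X=plane(c,(270.9,158.2),.12); print(X); X[2]=.0735; print(rows(X))
E
```

```text
[ 0.44895669 -0.10216894  0.12      ]
[ 0.0747 -0.0099  0.3119]
```

```bash
python3 -m crank '.075 -.01 .1 0 0 0 .5; .075 -.01 .1 0 0 0 .5; .075 -.01 .18 0 0 0 .5; .075 -.01 .25 0 0 0 .5; .075 -.01 .3 0 0 0 .5; .075 -.01 .312 0 0 0 .5; .075 -.01 .312 0 0 0 .5; .075 -.01 .312 0 0 0 .5; .075 -.01 .312 0 0 0 1; .075 -.01 .312 0 0 0 1; .075 -.01 .312 0 0 0 1; .075 -.01 .312 0 0 0 1; .075 -.01 .312 0 0 0 1; .075 -.01 .312 0 0 0 1; .075 -.01 .312 0 0 0 1; .075 -.01 .312 0 0 0 1' 60
python3 - <<'E'
from h import *
print(rows([.431,-.2932,.1085]))
E
```

```text
t: 34.0
eef_pos: [0.4483, -0.1021, 0.0749]
tool_rot: [-0.0, 0.772, 0.636, -0.001]
contact_force: [-4.8, 2.2, 6.3]
gripper_width: 0.18
grasp_force: 58.5
[-0.3817  0.0388 -0.067 ]
```

```bash
python3 -m crank '0 0 -.06 0 0 0 1; 0 0 -.12 0 0 0 1; 0 0 -.2 0 0 0 1; 0 0 -.2 0 0 0 1; -.382 .037 -.2 0 0 0 1;  -.382 .037 -.2 0 0 0 1; -.382 .037 -.2 0 0 0 1; -.382 .037 -.2 0 0 0 1; -.382 .037 -.2 0 0 0 1; -.382 .037 -.07 0 0 0 1; -.382 .037 -.07 0 0 0 1; -.382 .037 -.07 0 0 0 1;-.382 .037 -.07 0 0 0 1'
python3 - <<'E'
from h import *
a=cam("side"); 
A=cv2.resize(a["image"][240:340,220:320],None,fx=6,fy=6,interpolation=2)
cv2.imwrite("pics/s10.png",A[:,:,::-1]); print(bot.get_obs()["eef_pos"],plane(a,(283/6+219.58,410/6+239.58),.024),rows([.4302,-.2934,.1085]))
E
```

```text
t: 35.3
eef_pos: [0.4316, -0.2929, 0.1096]
tool_rot: [0.0, 0.771, 0.636, 0.0]
contact_force: [0.1, -0.3, -0.5]
gripper_width: 0.179
grasp_force: 58.3
[ 0.4320953  -0.29330384  0.11031681] [ 0.42941792 -0.29400982  0.024     ] [-0.0009 -0.0037  0.0036]
```

View pics/s10.png

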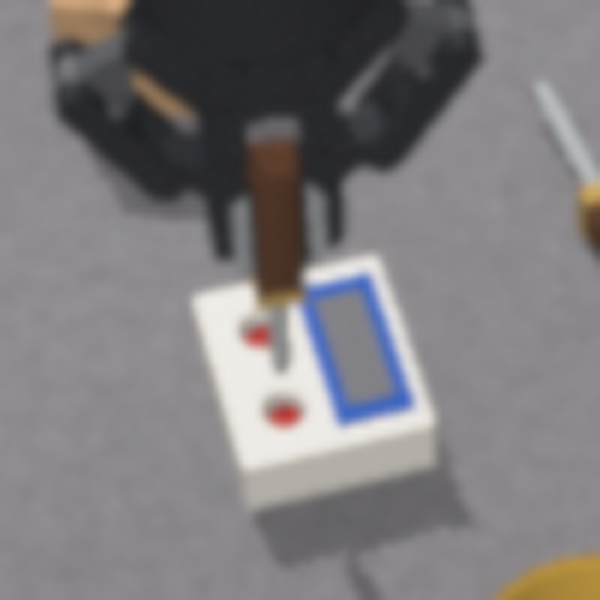

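```bash
python3 -m crank '-.001 -.003 0 0 0 0 1; -.001 -.003 .02 0 0 0 1; -.001 -.003 .03 0 0 0 1; -.001 -.003 .04 0 0 0 1; -.001 -.003 .05 0 0 0 1; -.001 -.003 .056 0 0 0 1; -.001 -.003 .056 0 0 0 1; -.001 -.003 .056 0 0 0 1'; python3 -m crank '0 0 .005 0 0 0 1; 0 0 .005 0 0 0 1;0 0 .005 0 0 0 1'; python3 -m crank '0 0 .003 0 0 0 1; 0 0 .003 0 0 0 1;0 0 .003 0 0 0 1'
```

```text
t: 36.15
eef_pos: [0.4296, -0.2934, 0.0814]
tool_rot: [-0.0, 0.772, 0.636, -0.0]
contact_force: [-1.2, -0.3, 1.4]
gripper_width: 0.175
grasp_force: 58.5
t: 36.45
eef_pos: [0.4297, -0.2935, 0.0789]
tool_rot: [0.0, 0.772, 0.636, 0.0]
contact_force: [-1.2, -0.3, 3.3]
gripper_width: 0.185
grasp_force: 58.7
t: 36.75
eef_pos: [0.4299, -0.2936, 0.0782]
tool_rot: [0.0, 0.772, 0.636, 0.0]
contact_force: [-3.1, 1.9, 11.0]
gripper_width: 0.173
grasp_force: 60.0
```

```bash
python3 -m crank '0 0 .003 0 0 0 1; 0 0 .003 0 0 0 1;0 0 .003 0 0 0 1'; python3 -m crank '0 0 -.02 0 0 0 1; 0 0 -.05 0 0 0 1; 0 0 -.12 0 0 0 1; 0 0 -.2 0 0 0 1; 0 0 -.2 0 0 0 1; .383 -.034 -.2 0 0 0 1; .383 -.034 -.2 0 0 0 1; .383 -.034 -.2 0 0 0 1; .383 -.034 -.2 0 0 0 1; .383 -.034 -.2 0 0 0 1; .383 -.034 -.2 0 0 0 1; .383 -.034 -.12 0 0 0 1; .383 -.034 -.08 0 0 0 1; .383 -.034 -.04 0 0 0 1; .383 -.034 -.02 0 0 0 1; .383 -.034 -.004 0 0 0 1; .383 -.034 .002 0 0 0 1; .383 -.034 .004 0 0 0 1; .383 -.034 .004 0 0 0 1'
```

```text
t: 37.05
eef_pos: [0.4301, -0.2938, 0.0776]
tool_rot: [0.001, 0.772, 0.636, -0.0]
contact_force: [-5.6, 2.9, 21.1]
gripper_width: 0.183
grasp_force: 61.5
t: 38.95
eef_pos: [0.4481, -0.1027, 0.0748]
tool_rot: [-0.0, 0.772, 0.636, -0.001]
contact_force: [-9.9, 3.0, 15.7]
gripper_width: 0.182
grasp_force: 60.9
```

```bash
python3 -m crank '0 0 -.002 0 0 0 1; 0 0 -.002 0 0 0 .6; 0 0 -.002 0 0 0 .5; 0 0 -.002 0 0 0 .5; 0 0 -.05 0 0 0 .5; 0 0 -.12 0 0 0 .5; 0 0 -.2 0 0 0 .5; 0 0 -.3 0 0 0 .5;0 0 -.35 0 0 0 .5; .3 0 -.35 0 0 0 .5; .3 0 -.35 0 0 0 .5; .3 0 -.35 0 0 0 .5; .3 0 -.35 0 0 0 .5; .3 0 -.35 0 0 0 .5;.3 0 -.35 0 0 0 .5'
python3 - <<'E'
from chk import *
s=cam("side"); b=cam("scene"); run(s,"s"); run(b,"b")
V=np.hstack([cv2.resize(s["image"][120:330,170:400],(420,384)),cv2.resize(b["image"][120:310,150:350],(380,361))[:384].copy() if 0 else cv2.resize(b["image"][120:310,150:350],(380,384))])
cv2.imwrite("pics/f.png",V[:,:,::-1]); print(bot.get_obs()["joint_vel"].round(3))
E
```

```text
t: 40.45
eef_pos: [0.478, 0.0437, 0.2487]
tool_rot: [0.0, 0.772, 0.636, -0.0]
contact_force: [1.1, -0.3, 0.4]
gripper_width: 0.496
grasp_force: 0.0
s square ([362.2, 246.2], 125) ([332.7, 265.4], 99) E [ 0.6665 -0.2384] P [ 0.6024 -0.2323] fwd 0.0644 want 0.0675 lat 0.0016
s round ([337.7, 200.5], 89) ([308.7, 219.6], 78) E [ 0.6775 -0.0881] P [ 0.6071 -0.0827] fwd 0.0706 want 0.0695 lat 0.0005
s dot ([327.0, 180.1], 76) ([327.0, 180.1], 76) E [ 0.6836 -0.0119] P [0.7053 0.0333] fwd -0.0184 want 0.0615 lat 0.0466
[ 0.001 -0.001 -0.004 -0.001 -0.001 -0.001 -0.004]
```

View pics/f.png

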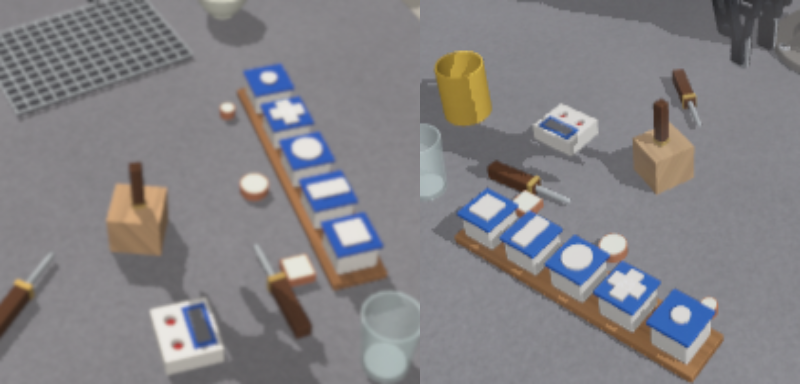

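The scribe is home and upright in its block. The dot, round and square pieces each lie enamel up in front of their tubs, and the mesh is empty.

```bash
python3 -c "
from station import ticket
print(ticket.hand_in())"
```

```text
the job is handed in; nothing more can be done
None
```

The job is handed in: both buttons were pressed to their stops in order, the scribe is back home, and the three pieces present (round, square, dot) lie enamel up in front of their tubs, measured within about 3 mm of centre and with about 12–16 mm clear of the board; the judge's result was not shown.

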